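# Latch the drive carrier with the blue lever

### The job

Two black drive docks stand on the bench. On the one with the blue lever, swing that lever down about its hinge until it lies flat, fully home over its catch stud, then let go. Leave the orange lever of the other dock standing open as it is, and do not disturb the piston.

Things in the scene. Friction and masses are not known exactly. Their poses are not given: they have to be found in the camera images.
- blue_hinge (a point): Middle of the blue lever's hinge axis, 126 mm above the bench, on a fixed black dock 180 x 112 x 115 mm (x, y, z) whose centre lies 55 mm to -x and 26 mm to -y. Dock's axes: z up, y the hinge axis; the shut lever points along -x, over an 8 mm catch stud 80 mm out that tops 3 mm above the axis. Hinge cheeks rise 5 mm above it. A fixed, shut grey lever lies parallel, 52 mm to -y.
- blue_lever (a joint): Angle of the blue lever, a bar 100 mm long from the hinge, 22 wide, 6 thick (axis at mid-thickness), with a 14 x 24 mm window 69 to 93 mm out. 0 = flat, window over the stud, against a firm stop; 1.57 = straight up; 1.8 = stop. Starts at 0.9 to 1.5. Stiff hinge (0.08 N m, 1 N at the tip): it stays where left. Push it anywhere.
- orange_tip (a point): Centre of the free end of the orange lever on the other dock, a lever and dock of the same sizes as the blue one, its lever standing open. To be left alone.
- piston_center (a point): Centre, half-way up, of a loose aluminium engine piston standing upright on the bench between the docks, 82 mm across and 72 mm high. To be left alone.
Not all that is in view belongs to the job. Leave any pink look-alike of the part that bears blue_hinge alone.

How it is judged:
By the outcome, as a careful person would: the job done as asked, in the order asked, and still so for the second after the job is handed in, with the robot touching nothing.
It also fails if it takes over 32 s, if anything falls off the work surface, if the arm or the gripper's body presses on something with over 40 N, if the wrist force passes 120 N, or if a joint passes its speed limit or range.

### The arm

A 7-joint arm with a two-finger parallel gripper is mounted at the origin on the work surface. World frame = base frame: x ahead of the robot, y to its left, z up, the work surface at z = 0. Lengths are in m, angles in degrees, forces in N, time in s.
With the tool pointing down it reaches from about 0.4 to 0.875 m from the base axis. Payload 19.3 kg.
Tool frame: the origin (TCP) lies at the very end of the fingers, on their centre line; the grasp point (between the pads) lies env.pinch_z behind it (env.pinch_z is the distance from the TCP to the grasp point, in m); x points along the fingers, z is the direction in which the jaws open and shut, and the axes are right-handed (so a half turn about x gives the same grasp; the last joint's range is limited). The gripper opens to 85 mm and grips with 20 to 120 N. Pads are 22 mm wide; open, the fingers measure 114 mm over their backs; the gripper's body (76 mm by 85 mm) begins 54 mm behind the grasp point. The pads swing forward as they close: fully open they stand 13 mm farther back than shut.
Start: joints at [-71.287, 29.874, -2.08, 91.645, 1.215, 58.505, -6.463], TCP at [0.242, 0.576, 0.231] pointing down, gripper open.
Joint ranges: [-166.77, 166.77], [-17.47, 122.26], [-85.68, 81.53], [9.62, 139.38], [-72.42, 252.41], [9.2, 110.78], [-144.41, 144.41]. Speed limits (degrees/s): [108.29, 108.29, 136.94, 136.94, 172.46, 172.46, 172.46].

### API

Orientations are given as a 3x3 rotation matrix whose columns are the frame's x, y, z axes.
In Python, from rig import env, eoat, kinematics, status, optics, close_job gives the robot as it stands. Calls block until the motion is done:
- env.goto(position, orientation): joint-space move of the TCP to a pose.
- env.move_straight(position, rot=None, max_speed=0.15, stop_force=None): straight line of the TCP; rot=None keeps the orientation; max_speed is the mean speed in m/s. With stop_force (N) it stops when the force on the tool has changed by that much, and returns True; else False.
- env.move_j(angles): joint-space move.
- eoat.set_gripper(opening, newtons=None): finger opening in m; newtons is the grip in N (None keeps the last); returns when the fingers have stopped.
- env.dwell(seconds).
- kinematics.ik(position, orientation): joint angles nearest the present ones, or None.
- status.get_state(): the state.
- optics.grab_frame(name): name is "scene" or "side" or "wrist"; returns the picture (384x512x3 uint8, red, green, blue); there is no depth.
- optics.calibration(name): a dict with "mtx" (3x3 intrinsics, pixels), "rvec" (rotation vector, rad) and "tvec" (3), from world to camera coordinates, as OpenCV has them; the wrist camera has in their place "mount" (4x4, takes a point from camera to tool coordinates, whose origin is the TCP and whose axes are the tool frame's). Camera axes: x right, y down, z forward; pixel columns grow to the right and rows downward; lengths in m; the calibration is good to about 2 mm. A picture is of the moment at which its call begins: read the wrist's pose just before it. calibration takes no time and is no camera call.
A pose or a line that the arm cannot do raises env.Unreachable and nothing moves.
- close_job(): hands the job in, once; it reports no verdict.
The state is a dict: "time_s": time; "joint_pos": joint angles; "joint_vel": joint speeds; "joint_torque": joint torques, N m; "ee_pos": TCP position; "tcp_rot": TCP orientation; "wrist_force": force on the tool from outside, world axes, zero at the start; "moment": the same for the moment, N m; "gripper_width": finger opening in m.
Only numpy, scipy, OpenCV 4.12 (cv2) and the standard library are available. Lean on these libraries where they do the work, as an engineer would, in place of code of your own. Each camera call takes 0.05 s, during which the arm holds its last target.

## Working session

There is one attempt and no reset: what is moved stays moved. The work goes in short steps, each a Python script; the robot and the scene stay as the last script left them, time stands still between calls to the robot, and variables do not carry over. Pictures are saved under pics/ and viewed, and the job is handed in when it is done.

```bash
ls; mkdir -p pics; python3 - <<'E'
from rig import env, eoat, kinematics, status, optics
import cv2, numpy as np
for n in ("scene","side","wrist"):
    s=status.get_state()
    im=optics.grab_frame(n); cv2.imwrite(f"pics/{n}0.png",im[:,:,::-1])
    c=optics.calibration(n); print(n,{k:np.round(v,4).tolist() for k,v in c.items()})
print(s["time_s"],s["ee_pos"],np.round(s["tcp_rot"],3).tolist(),s["gripper_width"],env.pinch_z)
E
```

```text
pics
scene {'mtx': [[492.2049, 0.0, 253.4016], [0.0, 492.2049, 183.8596], [0.0, 0.0, 1.0]], 'rvec': [2.1608, 0.7518, -0.3835], 'tvec': [-0.3844, -0.1376, 1.6882]}
side {'mtx': [[441.7355, 0.0, 254.6708], [0.0, 441.7355, 198.0933], [0.0, 0.0, 1.0]], 'rvec': [2.4027, -0.2935, 0.0902], 'tvec': [-0.5399, 0.1306, 1.1823]}
wrist {'mtx': [[291.0698, 0.0, 249.5291], [0.0, 291.0698, 192.3265], [0.0, 0.0, 1.0]], 'mount': [[-0.0001, -0.289, 0.9573, -0.1425], [-0.0001, -0.9573, -0.289, 0.0733], [1.0, -0.0002, 0.0001, 0.0007], [0.0, 0.0, 0.0, 1.0]]}
0.1 [0.24146    0.57616852 0.2307803 ] [[-0.0, -0.922, 0.386], [-0.001, 0.386, 0.922], [-1.0, -0.0, -0.001]] 0.08547172405576232 0.0187
```

View pics/scene0.png

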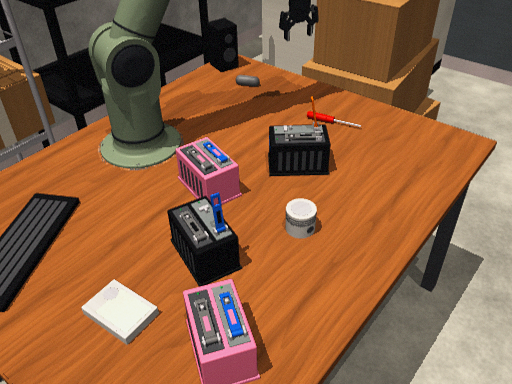

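View pics/side0.png

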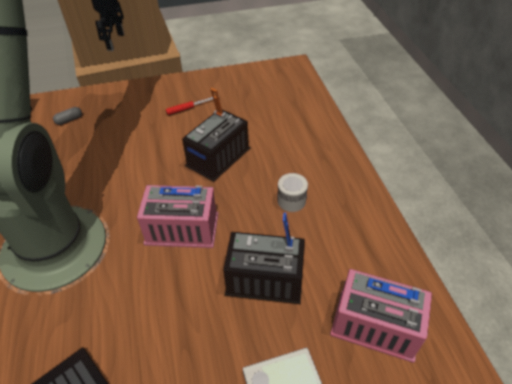

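View pics/wrist0.png

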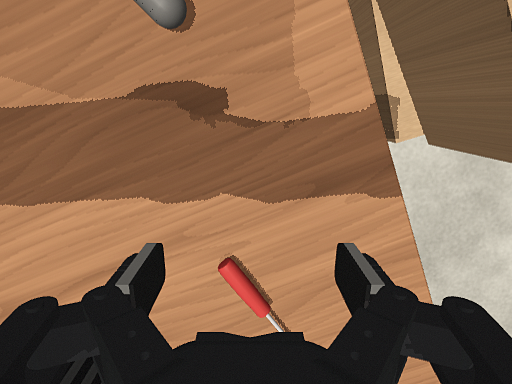

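Candidates for the blue lever, in scene pixels:
- Black dock at (204,235) with a standing blue lever at (217,212). This is the one that fits the description.
- Pink look-alikes with flat blue levers at (215,152) and (232,315).
- Black dock at (299,150) with the orange lever at (314,108), to be left alone.

The piston is at (301,217). Next I'll check the choice in a close crop.

```bash
python3 - <<'E'
import cv2, numpy as np
a=cv2.imread("pics/scene0.png")[180:290,155:255]; b=cv2.imread("pics/side0.png")[200:310,215:315]
o=np.hstack([cv2.resize(x,None,fx=4,fy=4,interpolation=cv2.INTER_NEAREST) for x in (a,b)])
cv2.imwrite("pics/crop0.png",o)
E
```

```text
(no output)
```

View pics/crop0.png

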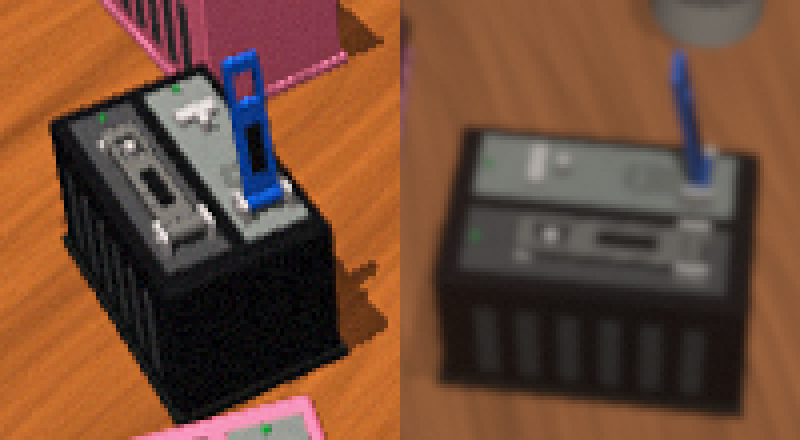

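The crop confirms it: a black dock with its blue lever standing. In the scene view the base is at about (220,230) and the tip at (214,194). The grey shut lever is on the -y side, and the catch stud is at about (205,208). Now I'll locate it.

```bash
cat > h.py <<'E'
import cv2, numpy as np
from rig import env, eoat, kinematics, status, optics
def cam(n):
    c=optics.calibration(n); R=cv2.Rodrigues(np.array(c["rvec"],float))[0]; return np.array(c["mtx"]),R,np.array(c["tvec"],float).ravel()
def ray(n,p):
    K,R,t=cam(n); d=R.T@np.linalg.inv(K)@np.array([p[0],p[1],1.]); return -R.T@t,d/np.linalg.norm(d)
def onz(n,p,z):
    o,d=ray(n,p); return o+d*(z-o[2])/d[2]
def tri(a,b):
    (o1,d1),(o2,d2)=ray("scene",a),ray("side",b)
    s=np.linalg.lstsq(np.c_[d1,-d2],o2-o1,rcond=None)[0]
    p,q=o1+d1*s[0],o2+d2*s[1]; return (p+q)/2,np.linalg.norm(p-q)
def proj(n,P):
    K,R,t=cam(n); q=(K@(R@np.atleast_2d(P).T+t[:,None])); return (q[:2]/q[2]).T
E
python3 - <<'E'
from h import *
np.set_printoptions(precision=4,suppress=True)
for n,cs in (("scene",[(168.75,210.5),(207.5,197.5),(237.5,238.75),(196,248.75)]),("side",[(225.5,269.5),(233,232.5),(303.75,238.75),(301.75,275.75)])):
    P=np.array([onz(n,c,.115) for c in cs]); print(n,P[:,:2].tolist())
    ex=(P[2]+P[3]-P[0]-P[1])/2; ey=(P[1]+P[2]-P[0]-P[3])/2
    print("centre",P.mean(0),"len",np.linalg.norm(ex),np.linalg.norm(ey),"yaw",np.degrees(np.arctan2(ex[1],ex[0])),np.degrees(np.arctan2(-ey[0],ey[1])))
print("base",tri((220.5,230.5),(289.2,246.2)));print("tip",tri((214.5,193.5),(285.2,213.5)))
# lever blue masks
for n in("scene","side"):
    im=cv2.imread(f"pics/{n}0.png");h=cv2.cvtColor(im,cv2.COLOR_BGR2HSV);m=cv2.inRange(h,(105,120,50),(125,255,255))
    k,l,s,c=cv2.connectedComponentsWithStats(m)
    for i in range(1,k):
        if s[i,4]>15: print(n,s[i],c[i])
print("piston",onz("scene",(301,208),.072),onz("side",(293,184),.072)); print("otip",tri((313.5,97),(215,92)))
E
```

```text
scene [[0.4275224249809505, -0.25576086253029695], [0.47139618084196755, -0.15857205573976318], [0.6305145385015851, -0.22450277565570453], [0.5748825958252434, -0.30845018455478734]]
centre [ 0.5261 -0.2368  0.115 ] len 0.16431661722408963 0.10333406102994673 yaw -21.158527049506347 -28.781832997008866
side [[0.4280830322683356, -0.2555155086478922], [0.46557654156255845, -0.15797359913836329], [0.6243603632900454, -0.21735816740024183], [0.5890874167403353, -0.3127724010874264]]
centre [ 0.5268 -0.2359  0.115 ] len 0.17019821325358017 0.1031104144757425 yaw -20.039237551240493 -20.66215976028384
base (array([ 0.5837, -0.2325,  0.12  ]), np.float64(0.000532469372184046))
tip (array([ 0.5721, -0.2268,  0.2312]), np.float64(0.006253096575858661))
scene [203 142  25  20 146] [214.9521 151.5137]
scene [210 192  16  41 284] [217.3662 212.7606]
scene [219 292  25  45 378] [230.9974 315.1455]
side [188 148  17  11  55] [196.0545 152.9636]
side [160 188  40   7 129] [180.2016 191.5891]
side [284 214   8  32  68] [287.0441 231.5147]
side [368 279  51  20 281] [392.9181 289.7367]
piston [ 0.6623 -0.0033  0.072 ] [ 0.6653 -0.0025  0.072 ]
otip (array([0.5072, 0.2709, 0.2242]), np.float64(0.011172810112882065))
```

The dock centre from both views agrees at about (0.5265, -0.236), with a yaw of about -20.3°. The hinge comes out near (0.586, -0.232) and the lever at about 1.42 rad. I'll raise the arm, shut the gripper and go above and behind the lever.

```bash
cat >> h.py <<'E'
yaw=np.radians(-20.3); ex=np.array([np.cos(yaw),np.sin(yaw),0]); ey=np.array([-np.sin(yaw),np.cos(yaw),0])
H=np.array([0.5865,-0.2315,0.126])
def rot(s):
    x=np.array([0,0,-1.]); z=s*ey; return np.c_[x,np.cross(z,x),z]
def W(u,w,v=0): return H-ex*u+ey*v+np.array([0,0,w])
E
python3 - <<'E'
from h import *
q0=np.array(status.get_state()["joint_pos"])
for s in(1,-1):
    q=kinematics.ik(W(-.05,.2),rot(s)); print(s,q if q is None else np.round(q-q0),q is None or np.round(q))
E
```

```text
1 [ 65.   7.  43. -15. -25.  17. 111.] [ -6.  36.  41.  77. -24.  75. 104.]
-1 [ 56.  15.  66. -14. -41.  23. -57.] [-15.  45.  64.  77. -40.  81. -63.]
```

```bash
python3 - <<'E'
from h import *
p=np.array(status.get_state()["ee_pos"])
env.move_straight(p+[0,0,.2],max_speed=.25)
eoat.set_gripper(0.0,20)
env.goto(W(-.06,.20),rot(1))
s=status.get_state(); print(s["time_s"],s["ee_pos"],s["wrist_force"],s["gripper_width"])
T=np.eye(4);T[:3,:3]=s["tcp_rot"];T[:3,3]=s["ee_pos"]
np.save("T1.npy",T)
cv2.imwrite("pics/wrist1.png",optics.grab_frame("wrist")[:,:,::-1])
cv2.imwrite("pics/side1.png",optics.grab_frame("side")[:,:,::-1])
E
```

```text
5.1083 [ 0.64311113 -0.25155263  0.32598353] [-0.0818518   0.10893879  0.47367974] -0.00012929378844482036
```

View pics/wrist1.png

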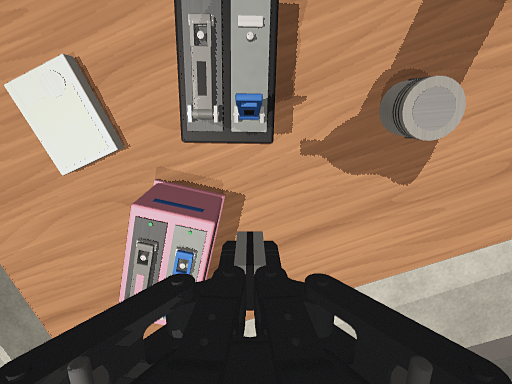

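View pics/side1.png

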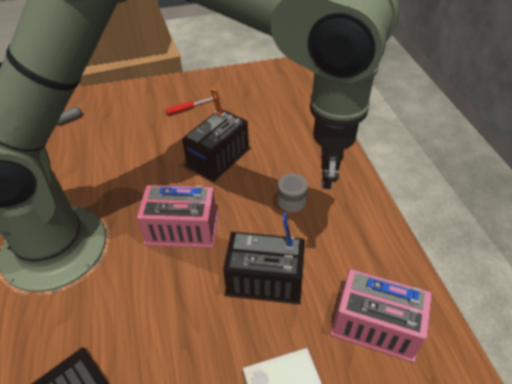

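The wrist view shows the dock upright in the picture, so the yaw is right. The hinge cheeks are at about (235,126) and (265,126), the stud at (251,36), and the lever tip at (249,97). I'll check these against my hinge estimate.

```bash
python3 - <<'E'
from h import *
np.set_printoptions(precision=4,suppress=True)
T=np.load("T1.npy");c=optics.calibration("wrist");C=T@np.array(c["mount"]);K=np.array(c["mtx"])
def oz(p,z):
    d=C[:3,:3]@np.linalg.inv(K)@np.array([*p,1.]);return C[:3,3]+d*(z-C[2,3])/d[2]
def uv(P): d=P-H; return -d@ex,d@ey
for nm,p,z in(("cheekL",(235.5,120),.131),("cheekR",(264,120),.131),("stud",(250.5,36),.129),("edgeL",(182,141.5),.115),("edgeR",(273,141.5),.115),):
    print(nm,oz(p,z),uv(oz(p,z)))
im=cv2.imread("pics/wrist1.png")[0:150,170:290];cv2.imwrite("pics/cropw1.png",cv2.resize(im,None,fx=4,fy=4,interpolation=0))
E
```

```text
cheekL [ 0.5849 -0.2461  0.131 ] (np.float64(-0.0035646797331710307), np.float64(-0.014258615674997505))
cheekR [ 0.596 -0.216  0.131] (np.float64(-0.0035370691647294795), np.float64(0.017852241101607543))
stud [ 0.5105 -0.2007  0.129 ] (np.float64(0.0819243555482295), np.float64(0.0024908613386619444))
edgeL [ 0.5866 -0.3166  0.115 ] (np.float64(-0.029587862163360245), np.float64(-0.07979170090578568))
edgeR [ 0.6245 -0.2137  0.115 ] (np.float64(-0.029497430233373825), np.float64(0.029864332915263584))
```

View pics/cropw1.png

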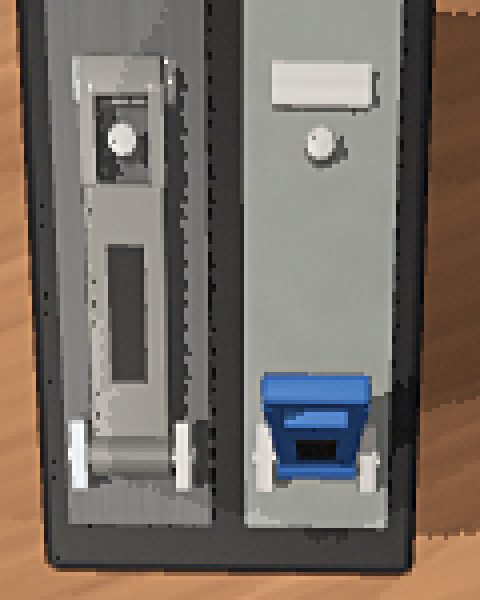

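The hinge is confirmed to within about 2–3 mm (v is off by about +1.5 mm). I'll swing the lever down with the shut fingertips at about 65 mm radius, with force stops.

```bash
python3 - <<'E'
from h import *
R=rot(1); v=.0015; r=.062; f=.011
def pt(deg,ext=0):
    a=np.radians(deg); return W(r*np.cos(a)-.003*np.sin(a)-f, r*np.sin(a)+.003*np.cos(a)+ext, v)
def rep(t,hit):
    s=status.get_state(); d=np.array(s["ee_pos"])-H; print(t,hit,round(s["time_s"],2),"u,w",np.round([-d@ex,d[2]],4),"F",np.round(s["wrist_force"],1))
hit=env.move_straight(W(-.05,.063,v),max_speed=.15,stop_force=10); rep("desc",hit)
for a in (78,62,46,32,18,8):
    if hit: break
    hit=env.move_straight(pt(a),max_speed=.06,stop_force=12); rep(a,hit)
cv2.imwrite("pics/side2.png",optics.grab_frame("side")[:,:,::-1])
cv2.imwrite("pics/wrist2.png",optics.grab_frame("wrist")[:,:,::-1])
a=cv2.imread("pics/wrist2.png"); b=cv2.imread("pics/side2.png")[180:310,210:330]
cv2.imwrite("pics/c2.png",np.hstack([cv2.resize(a,(400,300)),cv2.resize(b,(400,300))]))
E
```

```text
desc False 6.28 u,w [-0.0505  0.0639] F [0.1 0.2 0.3]
78 False 7.24 u,w [-0.0014  0.0613] F [-0.4 -0.3  0.2]
62 False 7.68 u,w [0.0155 0.0562] F [ 1.2 -0.2 -0. ]
46 False 8.12 u,w [0.0301 0.0466] F [-0.   0.1  0. ]
32 False 8.53 u,w [0.0403 0.0351] F [ 0.3 -0.5  0.5]
18 False 8.93 u,w [0.0473 0.0217] F [0.6 0.3 0. ]
8 False 9.26 u,w [0.0502 0.0112] F [-0.2  0.2 -0.1]
```

View pics/c2.png

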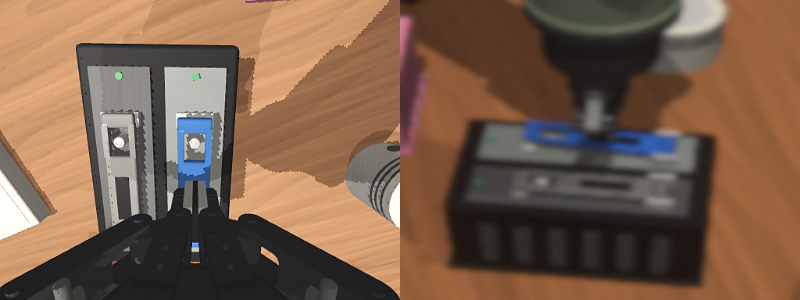

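The lever is nearly flat: its blue window surrounds the stud at about (195,143) in the left panel. I'll press it home against the stop.

```bash
python3 - <<'E'
from h import *
def rep(t,hit):
    s=status.get_state(); d=np.array(s["ee_pos"])-H; print(t,hit,round(s["time_s"],2),"u,w",np.round([-d@ex,d[2]],4),"F",np.round(s["wrist_force"],1))
rep("press",env.move_straight(W(.053,-.006,.0015),max_speed=.02,stop_force=15))
env.dwell(.3); rep("hold",0)
p=np.array(status.get_state()["ee_pos"])
env.move_straight(p+[0,0,.15],max_speed=.2); rep("up",0)
env.move_straight(W(-.06,.2),max_speed=.2)
s=status.get_state(); T=np.eye(4);T[:3,:3]=s["tcp_rot"];T[:3,3]=s["ee_pos"]; np.save("T3.npy",T)
for n in("wrist","side","scene"): cv2.imwrite(f"pics/{n}3.png",optics.grab_frame(n)[:,:,::-1])
rep("end",0)
a=cv2.imread("pics/wrist3.png")[0:150,170:290]; b=cv2.imread("pics/side3.png")[190:310,215:315]
cv2.imwrite("pics/c3.png",np.hstack([cv2.resize(a,(400,500),interpolation=0),cv2.resize(b,(400,500),interpolation=0)]))
E
```

```text
press True 9.92 u,w [0.0512 0.0028] F [-2.6  3.2 14.2]
hold 0 10.22 u,w [0.0512 0.0028] F [-3.3  2.5 15.1]
up 0 11.12 u,w [0.0517 0.1517] F [-0.   0.5 -0.5]
end 0 12.02 u,w [-0.0592  0.1998] F [-0.2 -0.6 -0.3]
```

View pics/c3.png

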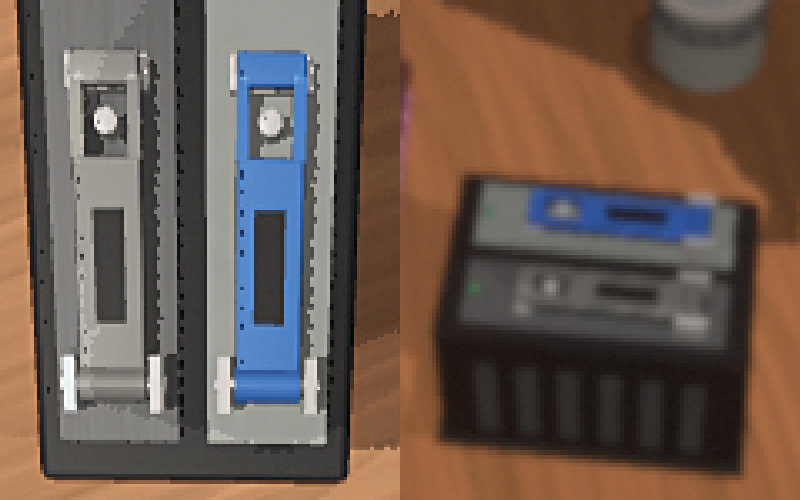

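View pics/scene3.png

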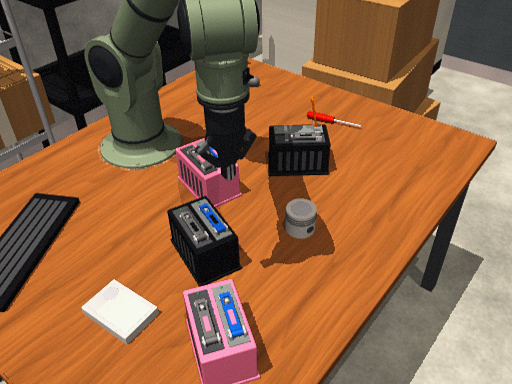

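The blue lever now matches the shut grey lever row for row, with the tip at row 52, the stud at about row 121 and the hinge at about row 388. The press met the firm stop at 2.8 mm above the axis, where a flat lever's top would be at 3 mm. The piston at (301,217) and the orange lever at (314,105) haven't moved, and nothing is touching the robot, so I'm handing in.

```bash
python3 -c "
from rig import close_job; print(close_job())"
```

```text
the job is handed in; nothing more can be done
None
```

The blue lever on the black dock is down flat over its catch stud, and I handed the job in at about 12 s of the 32 s allowed. I swung it about its hinge with the shut fingertips and pressed it against its stop with about 15 N. Then I lifted the gripper clear.

- **Lever home:** The press stopped 2.8 mm above the hinge axis, against 3 mm expected for a flat lever. After release, the wrist picture shows the lever lined up with the shut grey lever and its window around the stud.
- **Nothing else disturbed:** The piston, the orange lever and the pink look-alikes are where they were in the first scene picture. The wrist force is back to about zero.
- **Disagreements:** The hinge position from the wrist camera differed by about 2–3 mm from the other two cameras. In one scene-camera check the dock's short edge gave a yaw about 8° off the rest. I used the yaw the others agreed on (-20.3°), and the wrist view confirmed it.

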